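# Swap the short cigar out of a weighted bench press

### The job

A short cigar has got in among the two long ones in the bench press. Take off the iron weight and then the pressing bar and park both on the cork mat, move the short cigar to the tray, and lay the long cigar from the tray in the groove that has come free, leaving the other two as they lie. Then put the bar back down fully over its two pins and stand the weight back upright on the middle of the bar.

Things in the scene. Friction and masses are not known exactly. Their poses are not given: they have to be found in the camera images.
- press: Fixed wooden press, base 204x130x10 mm, long along its x; origin: centre of underside. Combs at y = -38 and 38 (10 mm thick) form 3 grooves along y, at x = -44, 0, 44; cigar underside lies at z = 20, top 39, humps between to 32.5. At x = -90 and 90 an end block 20x44 mm, top z = 40, bears an upright pin 9 mm thick, tapered from z = 52 to a tip at 68. All grooves start filled.
- bar: Loose dark wooden bar 200x44x22 mm, long along its x, 0.2 kg, same either way round; origin: centre of underside. Lies across the cigars on the end blocks (underside 40 mm above the press's, its x along press x); 16 mm square holes at x = -90 and 90 go over the pins. A brass disc marks the middle of its top. Grip across the 44 mm.
- weight: Loose dark iron weight, 0.45 kg: round body 55 mm wide, 31 mm high, on top a round knob 26 mm wide from 41 to 56 mm above the underside, 60 mm high in all. Origin: centre of underside. Starts on the middle of the bar. Grip by the knob.
- short_cigar: The short cigar, 115 mm long, 19 mm thick (grips and rests like a bar 16 wide, 19 high), 14 g, along its y; origin: underside below its middle. Starts in one of the press's grooves under the bar, its ends seen on both sides of the bar.
- long_cigar_a: A long cigar, 148 mm long and 19 mm thick, lying along its y in a groove of the press; origin at the underside below its middle. It stays where it is.
- long_cigar_b: The other long cigar in the press, 148 mm long and 19 mm thick, lying along its y in a groove; origin at the underside below its middle. It stays where it is.
- spare_cigar: The long cigar in the tray, 148 mm long, 19 mm thick (grips and rests like a bar 16 wide, 19 high), 14 g, along its y; origin: underside below its middle. It goes into the press.
- tray: Fixed shallow wooden tray, 136x190 mm, long along its y; floor 4 mm thick, rim 5 mm wide, its top 10 mm above the underside. Origin: centre of underside. The spare cigar lies along its y near x = +30 mm; the half at x = -30 mm is empty.
- mat: Fixed cork mat, 100x320x4 mm, long along its y, empty at the start: side area for the weight and the bar (the bar lengthwise, the weight beyond its end). Origin: centre of underside.

How it is judged:
By the outcome, as a careful person would: the job done as asked, in the order asked, and still so for the second after the job is handed in, with the robot touching nothing.
It also fails if it takes over 128 s, if anything falls off the work surface, if the arm or the gripper's body presses on something with over 40 N, if the wrist force passes 120 N, or if a joint passes its speed limit or range.

### The arm

A 6-joint arm with a two-finger parallel gripper is mounted at the origin on a cart in front of the work surface, level with it; the furniture and walls round the work are solid. World frame = base frame: x ahead of the robot, y to its left, z up, the work surface at z = 0. Lengths are in m, angles in degrees, forces in N, time in s.
With the tool pointing down it reaches from about 0.4 to 0.825 m from the base axis. Payload 7 kg.
Tool frame: the origin (TCP) lies midway between the tips of the shut fingers; the grasp point (between the pads) lies 19 mm behind it (hold_point_z is the distance from the TCP to the grasp point, in m); z points along the fingers, y is the line along which they close (so a half turn about z gives the same grasp; the last joint's range is limited). The gripper opens to 88 mm and grips with 3 to 60 N. Pads are 19 mm wide; open, the fingers measure 130 mm over their backs; the gripper's body (78 mm by 193 mm) begins 47 mm behind the grasp point.
Start: joints at [90.934, 20.546, 0.682, 0, -70.136, -16.507], TCP at [0.181, 0.65, 0.227] pointing down, gripper open.
Joint ranges: [-176.03, 176.03], [-82.01, 121.73], [-58.28, 71.71], [-173.87, 95.51], [-174.79, -0.11], [-173.66, 173.66]. Speed limits (degrees/s): [136.94, 136.94, 172.46, 180, 180, 180].

### API

Orientations are given as [roll, pitch, yaw] about the fixed x, y, z axes, in that order (R = Rz(yaw) Ry(pitch) Rx(roll)).
In Python, from plant import get_state, capture, close_job, hold_point_z gives the robot as it stands.
- The arm moves only by the shell command python3 -m inch 'ROWS' [FORCE]. ROWS is text: rows parted by semicolons, each of 5 numbers parted by spaces: the shift along the tool's x, y, z normalised to -1 to 1, where 1 is 0.15 m, then the turn about the tool's z normalised to -1 to 1, where 1 is 360 degrees, then the opening, from 0 (shut) to 1 (fully open). In form: tx ty tz spin grip; .... A call has exactly 8 rows; each row shifts and turns the commanded pose from where the row before left it, along the tool's axes as they then stand; what a row does not reach is not made up. A row lasts 1/8 s, in which the tool goes at most 62.5 mm and 10.7 degrees, less where a joint would pass 70% of its speed; a pose out of reach is approached as far as the arm can. A call with a number of a shift or a turn outside -1 to 1 is refused whole. A call with a gripper value outside its range is refused whole. The fingers move at their own pace and stop on an object; FORCE is the grip in N (left out, the last holds). Time passes only in rows, so rows that do not move let the fingers close, or fill a call up. It gives the time, the measured TCP pose, the force, the opening and the grip force at its end, in the units of the state.
- get_state(): the state, without advancing time (a new reading comes with each control period).
- capture(name): name is "scene" or "top" or "wrist"; returns a dict with "color" (384x512x3 uint8, blue, green, red), "mtx" (3x3 intrinsics, pixels), "dist_coeffs" ([k1, k2, p1, p2, k3] as OpenCV has them; the pictures are not rectified), "R" (3x3) and "t" (3): a world point X has camera coordinates R X + t. Camera axes: x right, y down, z forward; pixel columns grow to the right and rows downward; lengths in m; the calibration is good to about 2 mm. A picture is of the moment at which its call begins. There is no depth.
- close_job(): hands the job in; it is judged then, once.
The state is a dict: "time_s": time; "joints": joint angles; "qd": joint speeds; "joint_torque": joint torques, N m; "tcp_pos": TCP position; "eef_rot": TCP orientation; "contact_force": force on the tool from outside, world axes, zero at the start; "moment": the same for the moment, N m; "gripper_width": finger opening in m; "gripper_force": force on a finger pad.
Only numpy, scipy, OpenCV 4.12 (cv2) and the standard library are available. Lean on these libraries where they do the work, as an engineer would, in place of code of your own. Each camera call takes 0.05 s, during which the arm holds its last target. There are 200 camera calls.

## Working session

There is one attempt and no reset: what is moved stays moved. The work goes in short steps, Python scripts to look and compute and a shell command to move; the robot and the scene stay as the last step left them, time stands still between calls to the robot, and variables do not carry over. Pictures are saved under pics/ and viewed, at most 14 in all, crops included, and the job is handed in when it is done.

```bash
mkdir -p pics; ls; python3 - <<'E'
from plant import *
import cv2
print(get_state(),hold_point_z)
for n in("top","scene"):
    c=capture(n);cv2.imwrite(f"pics/{n}0.png",cv2.resize(c["color"],(800,600),interpolation=cv2.INTER_CUBIC));print(n,c["mtx"],c["dist_coeffs"],c["R"],c["t"])
E
```

```text
pics
{'time_s': 0.0, 'joints': array([ 9.09349878e+01,  2.05914133e+01,  6.31924824e-01, -1.89437831e-02,
       -7.01343858e+01, -1.65065264e+01]), 'qd': array([-0.00272165, -0.02161055, -0.01788273,  0.0330557 ,  0.03662687,
        0.09621467]), 'joint_torque': array([-1.53086468e-03, -5.82713270e+01,  2.93062896e+01,  6.99726686e+00,
        6.84000668e-03, -1.57679519e-04]), 'tcp_pos': array([0.1811042 , 0.64973776, 0.22561258]), 'eef_rot': array([ 1.79904935e+02, -9.60015555e-03, -1.55779826e+01]), 'contact_force': array([-0.64819596, -0.407108  , -0.14004122]), 'moment': array([-0.00722715,  0.00159997, -0.03502228]), 'gripper_force': 0.0, 'gripper_width': 0.0877963535694658} 0.0188
top [[468.54193389   0.         257.42368213]
 [  0.         468.54193389 187.88630988]
 [  0.           0.           1.        ]] [-0.19268743  0.          0.          0.          0.        ] [[-0.02826036 -0.9993756  -0.02120773]
 [-0.9914757   0.03072391 -0.12661744]
 [ 0.12718996  0.01744869 -0.99172489]] [0.15860251 0.54065215 1.13633994]
scene [[393.93308631   0.         257.04925592]
 [  0.         393.93308631 190.29412401]
 [  0.           0.           1.        ]] [-0.13198896  0.          0.          0.          0.        ] [[ 0.80022789 -0.59951203 -0.01485414]
 [-0.42562975 -0.55033237 -0.71831302]
 [ 0.42246258  0.58113648 -0.69556147]] [-0.36304165  0.33589257  0.8307884 ]
```

View pics/top0.png

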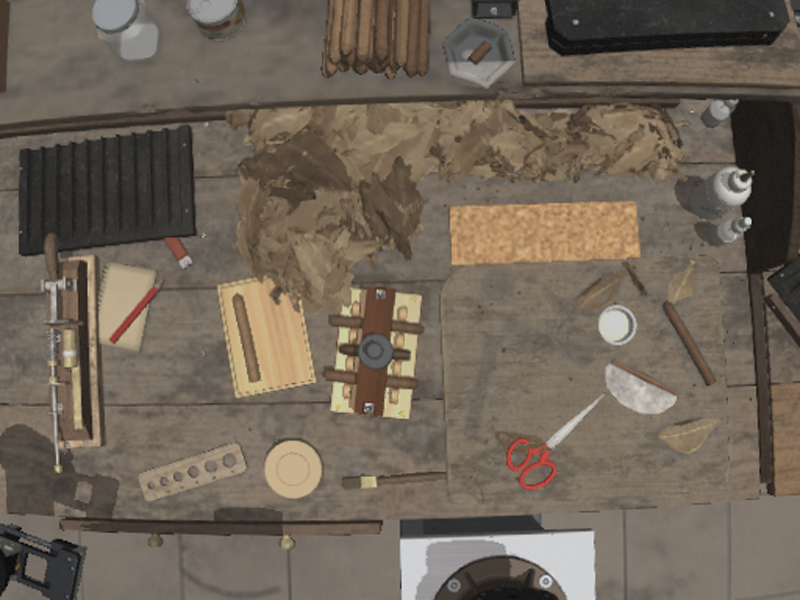

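View pics/scene0.png

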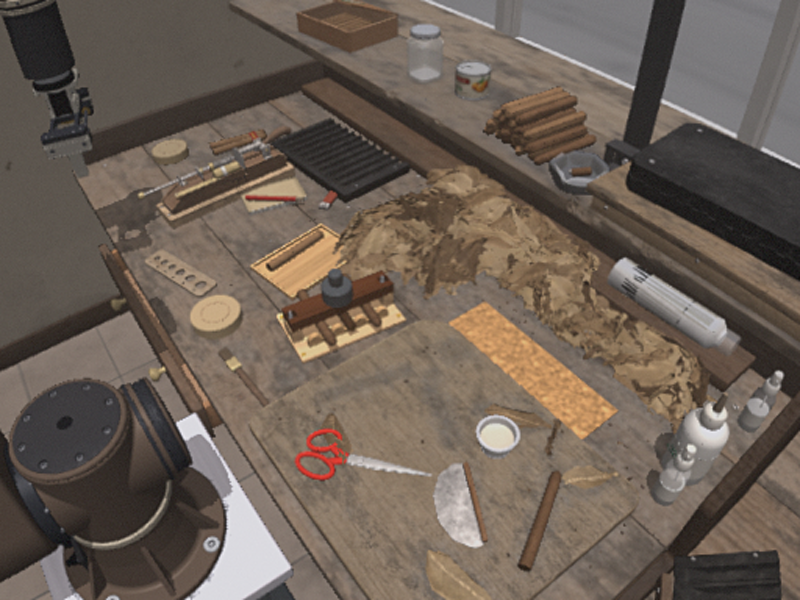

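The short cigar appears to be in the middle groove (top picture, row ≈352). Zooming in for measurement.

```bash
python3 - <<'E'
from plant import *
import cv2
c=capture("top")["color"]
cv2.imwrite("pics/p1.png",cv2.resize(c[170:275,135:275],None,fx=5.7,fy=5.7,interpolation=cv2.INTER_CUBIC))
cv2.imwrite("pics/m1.png",cv2.resize(c[120:180,280:420],None,fx=5,fy=5,interpolation=cv2.INTER_CUBIC))
E
```

```text
(no output)
```

View pics/p1.png

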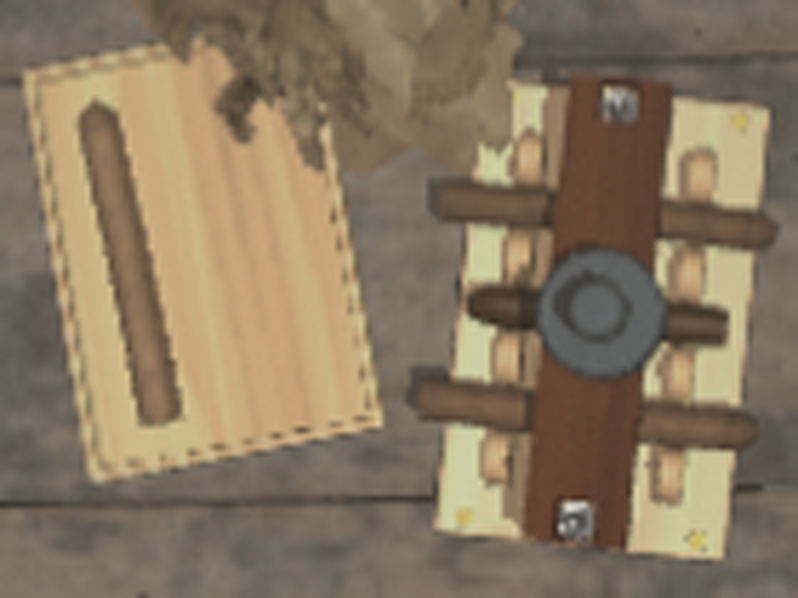

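View pics/m1.png

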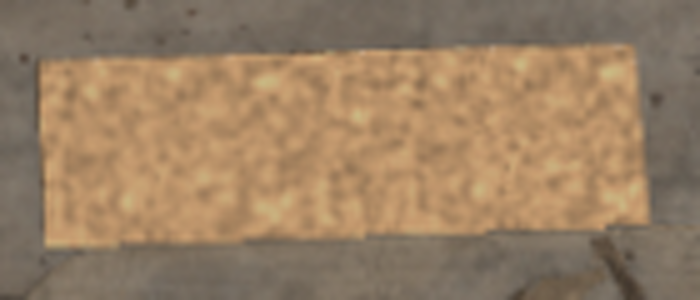

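```bash
cat > h.py <<'E'
from plant import *
import cv2, numpy as np
def w(c,px,z):
    p=cv2.undistortPoints(np.array(px,float).reshape(-1,1,2),c["mtx"],c["dist_coeffs"]).reshape(-1,2)
    d=np.c_[p,np.ones(len(p))]@c["R"]; o=-c["R"].T@c["t"]
    return o+d*((z-o[2])/d[:,2])[:,None]
def ang(a,b): d=b-a; return np.degrees(np.arctan2(d[1],d[0]))
E
python3 - <<'E'
from h import *
np.set_printoptions(precision=4,suppress=True)
c=capture("top"); P=lambda l,z:w(c,np.array(l)/5.7+[135-.4,170-.4],z); M=lambda l,z:w(c,np.array(l)/5+[280-.4,120-.4],z)
t=P([[25,72],[95,482],[382,427]],.010);print("tray",t,"centre",(t[0]+t[2])/2,"len",np.linalg.norm(t[0]-t[1]),np.linalg.norm(t[1]-t[2]),ang(t[1],t[0]))
s=P([[97,103],[160,425]],.015);print("spare",s.mean(0),ang(s[1],s[0]),np.linalg.norm(s[0]-s[1]))
p=P([[512,80],[769,108],[722,558],[435,530]],.010);print("press",p.mean(0),(p[1]+p[3])/2,(p[0]+p[2])/2,np.linalg.norm(p[1]-p[2]),np.linalg.norm(p[2]-p[3]),ang(p[2],p[1]),ang(p[3],p[2]))
b=P([[572,75],[670,85],[627,552],[524,540]],.062);print("bar",b.mean(0),ang(b[2],b[1]),ang(b[3],b[0]))
k=P([[620,104],[574,522]],.067);print("pins",k.mean(0),ang(k[1],k[0]),np.linalg.norm(k[0]-k[1]))
print("knob",P([[599,306]],.122), "disc body", P([[601,313]],.093))
for z,l in((.03,[[470,303],[727,328]]),(.03,[[433,195],[777,232]]),(.03,[[412,388],[757,430]])):
  q=P(l,z);print("cig",q.mean(0),np.linalg.norm(q[0]-q[1]),ang(q[1],q[0]))
m=M([[38,60],[633,45],[650,222],[46,246]],.004);print("mat",m,m.mean(0),ang(m[1],m[0]),ang(m[2],m[3]),np.linalg.norm(m[0]-m[1]),np.linalg.norm(m[0]-m[3]))
E
```

```text
tray [[0.5729 0.4515 0.01  ]
 [0.3859 0.4196 0.01  ]
 [0.4079 0.2888 0.01  ]] centre [0.4904 0.3702 0.01  ] len 0.18975270065068936 0.13264857298710003 9.696048766598478
spare [0.4838 0.4024 0.015 ] 10.914504874651811 0.1487059566990294
press [0.4539 0.1861 0.01  ] [0.4537 0.1891 0.01  ] [0.4541 0.1832 0.01  ] 0.20139885744951683 0.12790487241961804 -7.673006815817982 -96.95611108430838
bar [0.4542 0.188  0.062 ] -6.777774856061823 -7.210255222482025
pins [0.4538 0.1882 0.067 ] -7.695475068808545 0.1785721557123892
knob [[0.4533 0.1841 0.122 ]] disc body [[0.4519 0.185  0.093 ]]
cig [0.454  0.1899 0.03  ] 0.11332993692238391 82.84095402958947
cig [0.4988 0.1861 0.03  ] 0.15251931456613405 82.15978804691369
cig [0.4133 0.1972 0.03  ] 0.1521690627966937 81.55722326462953
mat [[ 0.6953  0.061   0.004 ]
 [ 0.6958 -0.2569  0.004 ]
 [ 0.6001 -0.2584  0.004 ]
 [ 0.5964  0.0606  0.004 ]] [ 0.6469 -0.0984  0.004 ] 90.10164720425756 90.65821631526843 0.3178679181425281 0.09884642332123067
```

```bash
cat > go.py <<'E'
import sys
from plant import get_state
from scipy.spatial.transform import Rotation as R
import numpy as np
s=get_state(); x,y,z,yaw=map(float,sys.argv[1:])
e=s["eef_rot"]; d=np.array([x,y,z])-s["tcp_pos"]
dy=(yaw-e[2]+180)%360-180
f=lambda a:R.from_euler("xyz",[180,0,a],degrees=True).inv().apply(d)/.15
print("t",round(s["time_s"],2),"pos",s["tcp_pos"].round(4),"rot",e.round(2),"J",s["joints"].round(0),"F",s["contact_force"].round(1))
print("shift now",f(e[2]).round(3),"shift after turn",f(yaw).round(3),"spin",round(-dy/360,4))
E
python3 go.py .453 .185 .226 -7.4
```

```text
t 0.2 pos [0.1812 0.6499 0.226 ] rot [ 1.7994e+02 -1.0000e-02 -1.5580e+01] J [ 91.  21.   1.  -0. -70. -17.] F [ 0.  -0.  -0.3]
shift now [ 2.578  2.499 -0.   ] shift after turn [ 2.196  2.84  -0.   ] spin -0.0227
```

```bash
python3 -m inch '0 0 0 -0.0227 1; .18 .23 0 0 1; .2 .26 0 0 1; .2 .26 0 0 1; .2 .26 0 0 1; .2 .26 0 0 1; .2 .26 0 0 1; .2 .26 0 0 1'
python3 -m inch '.2 .26 0 0 1; .2 .26 0 0 1; .2 .26 0 0 1; .15 .2 0 0 1; .08 .07 0 0 1; 0 0 0 0 1; 0 0 0 0 1; 0 0 0 0 1'
python3 go.py .453 .185 .226 -7.4
python3 - <<'E'
from h import *
c=capture("wrist");cv2.imwrite("pics/w1.png",cv2.resize(c["color"],(800,600),interpolation=cv2.INTER_CUBIC));print(c["R"],c["t"], -c["R"].T@c["t"])
E
```

```text
time_s: 1.2
tcp_pos: [0.3524, 0.3558, 0.2267]
eef_rot: [-180.0, -0.0, -7.4]
contact_force: [0.8, -0.6, -0.2]
gripper_width: 0.088
gripper_force: 0.0
time_s: 2.2
tcp_pos: [0.4547, 0.1858, 0.2265]
eef_rot: [-180.0, 0.0, -7.3]
contact_force: [0.5, 0.1, -0.5]
gripper_width: 0.0879
gripper_force: 0.0
t 2.2 pos [0.4547 0.1858 0.2265] rot [-1.80e+02  1.00e-02 -7.33e+00] J [ 45.   3. -22.  -0. -65.  37.] F [ 0.5  0.1 -0.5]
shift now [-0.011  0.007  0.004] shift after turn [-0.011  0.007  0.004] spin 0.0002
[[-1.27113117e-01 -9.91888055e-01 -5.85487422e-04]
 [-9.46890191e-01  1.21170704e-01  2.97853363e-01]
 [-2.95366249e-01  3.84154617e-02 -9.54611456e-01]] [0.24243806 0.37058701 0.51879141] [0.53495573 0.17563752 0.38500558]
```

View pics/w1.png

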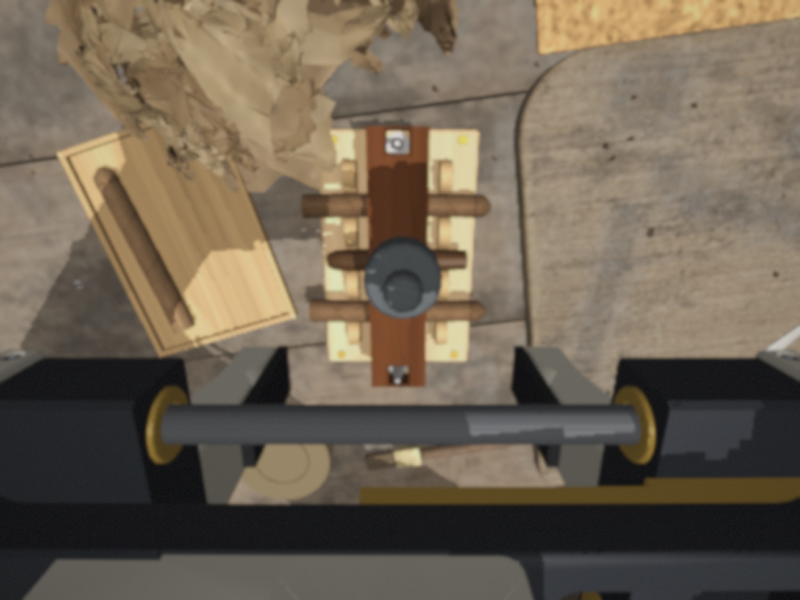

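The wrist view shows the weight knob at (402,291) and the pins at (397,141) and (398,374); the middle cigar's ends are at (330,259) and (466,260).

```bash
python3 - <<'E'
from h import *
np.set_printoptions(precision=4,suppress=True)
c=capture("wrist"); P=lambda l,z:w(c,np.array(l)/1.5625,z)
k=P([[398,141],[398,374]],.067);print("pins",k,k.mean(0),ang(k[1],k[0]),np.linalg.norm(k[0]-k[1]))
print("knob",P([[402,291]],.122),"body",P([[402,273]],.093))
p=P([[334,131],[479,130],[468,360],[330,360]],.010);print("press",p.mean(0),ang(p[2],p[1]),ang(p[3],p[0]))
t=P([[58,155],[162,355],[295,317]],.010);print("tray",(t[0]+t[2])/2,ang(t[1],t[0]),np.linalg.norm(t[0]-t[1]),np.linalg.norm(t[1]-t[2]))
s=P([[102,172],[187,325]],.0135);print("spare",s.mean(0),ang(s[1],s[0]),np.linalg.norm(s[0]-s[1]))
E
python3 go.py .4525 .186 .156 -7.4
```

```text
pins [[0.5427 0.1763 0.067 ]
 [0.3682 0.1989 0.067 ]] [0.4554 0.1876 0.067 ] -7.385413778549034 0.17596381613813855
knob [[0.4535 0.1851 0.122 ]] body [[0.4572 0.1845 0.093 ]]
press [0.4518 0.1846 0.01  ] -7.2016761445099435 -10.889202883015935
tray [0.4879 0.3698 0.01  ] 10.358868104114817 0.18678545612428293 0.13197895193408454
spare [0.482  0.4015 0.0135] 13.420429435910089 0.14252263926982517
t 2.3 pos [0.4548 0.1857 0.2266] rot [-180.      0.     -7.33] J [ 45.   3. -22.  -0. -65.  37.] F [-0.1  0.5 -0. ]
shift now [-0.015  0.     0.47 ] shift after turn [-0.015  0.     0.47 ] spin 0.0002
```

```bash
python3 -m inch '-.004 0 .1 0 1; 0 0 .2 0 1; 0 0 .2 0 1; 0 0 .2 0 1; 0 0 .1 0 1; 0 0 .064 0 1; 0 0 0 0 1; 0 0 0 0 1'
python3 -m inch '0 0 0 0 0.2; 0 0 0 0 .2; 0 0 0 0 .2; 0 0 0 0 .2; 0 0 0 0 .2; 0 0 0 0 .2; 0 0 0 0 .2; 0 0 0 0 .2' 40
python3 go.py .648 -.215 .13 -7.4
```

```text
time_s: 3.3
tcp_pos: [0.455, 0.1855, 0.0978]
eef_rot: [-179.9, -0.1, -7.4]
contact_force: [-1.0, -0.6, -0.0]
gripper_width: 0.0876
gripper_force: 0.0
time_s: 4.3
tcp_pos: [0.4544, 0.1847, 0.0969]
eef_rot: [180.0, 0.0, -7.4]
contact_force: [0.0, -1.6, 1.1]
gripper_width: 0.0246
gripper_force: 40.0
t 4.3 pos [0.4544 0.1847 0.0969] rot [ 1.7996e+02  1.0000e-02 -7.4000e+00] J [ 45.  11. -32.   0. -47.  37.] F [ 0.  -1.6  1.1]
shift now [ 1.623  2.477 -0.22 ] shift after turn [ 1.623  2.477 -0.22 ] spin 0.0
```

```bash
python3 -m inch '0 0 -.05 0 .2; 0 0 -.12 0 .2; 0 0 -.12 0 .2; .05 .08 -.05 0 .2; .1 .15 0 0 .2; .12 .19 0 0 .2; .12 .19 0 0 .2; .12 .19 0 0 .2'
python3 -m inch '.12 .18 0 0 .2; .12 .18 0 0 .2; .12 .18 0 0 .2; .12 .18 0 0 .2; .12 .18 0 0 .2; .12 .18 0 0 .2; .12 .18 0 0 .2; .1 .15 0 0 .2'
python3 -m inch '.1 .15 0 0 .2; .1 .15 0 0 .2; .08 .12 0 0 .2; .04 .06 0 0 .2; 0 0 0 0 .2; 0 0 0 0 .2; 0 0 0 0 .2; 0 0 0 0 .2'
python3 go.py .648 -.215 .039 -7.4
```

```text
time_s: 5.3
tcp_pos: [0.5148, 0.0547, 0.1475]
eef_rot: [180.0, 0.1, -7.4]
contact_force: [0.4, -0.4, -4.7]
gripper_width: 0.0245
gripper_force: 40.0
time_s: 6.3
tcp_pos: [0.6271, -0.1733, 0.1469]
eef_rot: [-180.0, 0.1, -7.5]
contact_force: [1.6, 1.3, -4.7]
gripper_width: 0.0244
gripper_force: 40.0
time_s: 7.3
tcp_pos: [0.6658, -0.2486, 0.1483]
eef_rot: [-180.0, -0.0, -7.4]
contact_force: [-0.1, 0.5, -5.9]
gripper_width: 0.0242
gripper_force: 40.0
t 7.3 pos [ 0.6658 -0.2486  0.1483] rot [-1.7999e+02 -2.0000e-02 -7.3600e+00] J [ -5.  27.  -0.  -0. -63.  87.] F [-0.1  0.5 -5.9]
shift now [-0.147 -0.207  0.728] shift after turn [-0.147 -0.207  0.728] spin 0.0001
```

```bash
python3 -m inch '-.05 -.07 .05 0 .2; -.05 -.07 .12 0 .2; -.047 -.067 .15 0 .2; 0 0 .15 0 .2; 0 0 .13 0 .2; 0 0 .07 0 .2; 0 0 .04 0 .2; 0 0 .018 0 .2'
python3 -m inch '0 0 .005 0 .2; 0 0 0 0 .2; 0 0 0 0 .5; 0 0 0 0 1; 0 0 0 0 1; 0 0 0 0 1; 0 0 0 0 1; 0 0 0 0 1'
python3 go.py .454 .188 .044 -7.4
```

```text
time_s: 8.3
tcp_pos: [0.6482, -0.2158, 0.0389]
eef_rot: [180.0, -0.0, -7.4]
contact_force: [-4.2, 0.8, 9.0]
gripper_width: 0.0244
gripper_force: 40.0
time_s: 9.3
tcp_pos: [0.6479, -0.2156, 0.038]
eef_rot: [-180.0, 0.0, -7.4]
contact_force: [0.3, -0.3, -0.4]
gripper_width: 0.079
gripper_force: 0.0
t 9.3 pos [ 0.6479 -0.2156  0.038 ] rot [-180.     0.    -7.4] J [ -2.  30. -10.  -0. -49.  85.] F [ 0.3 -0.3 -0.4]
shift now [-1.629 -2.502 -0.04 ] shift after turn [-1.629 -2.502 -0.04 ] spin -0.0
```

```bash
python3 -m inch '0 0 -.1 0 1; 0 0 -.2 0 1; 0 0 -.2 0 1; -.1 -.15 -.16 0 1; -.2 -.3 0 0 1; -.2 -.3 0 0 1; -.2 -.3 0 0 1; -.2 -.3 0 0 1'
python3 -m inch '-.2 -.3 0 0 1; -.2 -.3 0 0 1; -.15 -.3 0 0 1; -.12 -.18 0 0 1; -.06 -.07 0 0 1; 0 0 0 0 1; 0 0 0 0 1; 0 0 0 0 1'
python3 - <<'E'
from h import *
c=capture("wrist");cv2.imwrite("pics/w2.png",cv2.resize(c["color"],(800,600),interpolation=cv2.INTER_CUBIC))
E
python3 go.py .454 .188 .044 -7.4
```

```text
time_s: 10.3
tcp_pos: [0.5397, 0.004, 0.1384]
eef_rot: [-180.0, -0.1, -7.4]
contact_force: [-0.3, 0.9, 0.9]
gripper_width: 0.0873
gripper_force: 0.0
time_s: 11.3
tcp_pos: [0.4541, 0.187, 0.1371]
eef_rot: [180.0, 0.0, -7.5]
contact_force: [-0.6, -0.7, 0.0]
gripper_width: 0.088
gripper_force: 0.0
t 11.35 pos [0.4541 0.187  0.137 ] rot [179.99   0.    -7.48] J [ 45.   8. -29.   0. -53.  37.] F [ 0.2  0.6 -0.1]
shift now [-0.002 -0.006  0.62 ] shift after turn [-0.002 -0.006  0.62 ] spin -0.0002
```

View pics/w2.png

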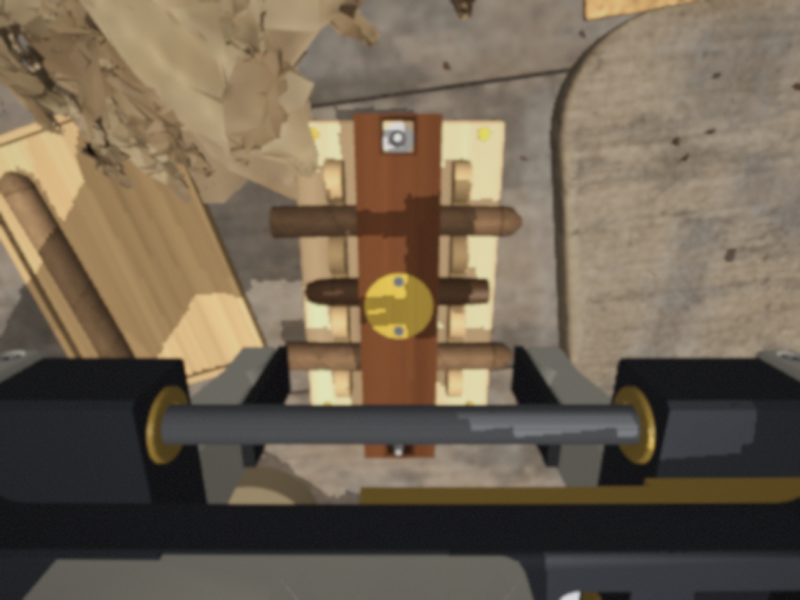

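The disc is at (399,306), the far pin at (398,138), the near pin at about (399,449), and the short cigar's ends at (308,292) and (489,291).

```bash
python3 - <<'E'
from h import *
np.set_printoptions(precision=4,suppress=True)
c=capture("wrist"); P=lambda l,z:w(c,np.array(l)/1.5625,z)
print("disc",P([[399,306]],.062),"pin far",P([[398,138]],.068))
q=P([[308,292],[489,291]],.0295);print("short",q,q.mean(0),np.linalg.norm(q[0]-q[1]),ang(q[1],q[0]))
b=P([[355,115],[442,115]],.062);print("bar end",b.mean(0),ang(b[1],b[0]))
E
```

```text
disc [[0.4535 0.188  0.062 ]] pin far [[0.5412 0.1769 0.068 ]]
short [[0.4589 0.245  0.0295]
 [0.4449 0.1323 0.0295]] [0.4519 0.1886 0.0295] 0.1136041454439863 82.89014757533057
bar end [0.5519 0.1753 0.062 ] 82.54888422133527
```

```bash
python3 -m inch '0 -.004 .1 0 1; 0 0 .2 0 1; 0 0 .18 0 1; 0 0 .1 0 1; 0 0 .04 0 1; 0 0 0 0 1; 0 0 0 0 1; 0 0 0 0 1'
python3 -m inch '0 0 0 0 .4; 0 0 0 0 .4; 0 0 0 0 .4; 0 0 0 0 .4; 0 0 0 0 .4; 0 0 0 0 .4; 0 0 0 0 .4; 0 0 0 0 .4' 35
python3 go.py .648 -.055 .13 -89.6
```

```text
time_s: 12.4
tcp_pos: [0.4542, 0.1887, 0.0446]
eef_rot: [-179.9, -0.0, -7.4]
contact_force: [-0.2, 0.5, 0.8]
gripper_width: 0.088
gripper_force: 0.0
time_s: 13.4
tcp_pos: [0.4539, 0.1883, 0.044]
eef_rot: [180.0, 0.0, -7.4]
contact_force: [-0.9, 0.3, -0.1]
gripper_width: 0.0437
gripper_force: 35.0
t 13.4 pos [0.4539 0.1883 0.044 ] rot [180.    0.   -7.4] J [ 46.  15. -35.   0. -40.  37.] F [-0.9  0.3 -0.1]
shift now [ 1.492  1.442 -0.573] shift after turn [ 1.631 -1.283 -0.573] spin 0.2283
```

```bash
python3 -m inch '0 0 -.03 0 .4; 0 0 -.08 0 .4; 0 0 -.12 0 .4; 0 0 -.12 0 .4; 0 0 -.12 0 .4; 0 0 -.08 0 .4; 0 0 -.03 0 .4; 0 0 0 0 .4'
python3 -m inch '.05 .05 0 .0283 .4; 0 0 0 .0285 .4; 0 0 0 .0285 .4; 0 0 0 .0285 .4; 0 0 0 .0285 .4; 0 0 0 .0285 .4; 0 0 0 .0285 .4; 0 0 0 .0285 .4'
python3 go.py .648 -.055 .13 -89.6
```

```text
time_s: 14.4
tcp_pos: [0.4538, 0.1884, 0.131]
eef_rot: [-180.0, -0.0, -7.4]
contact_force: [0.0, -0.0, -2.2]
gripper_width: 0.0439
gripper_force: 35.0
time_s: 15.4
tcp_pos: [0.4599, 0.1796, 0.1301]
eef_rot: [179.9, -0.1, -89.8]
contact_force: [0.0, 0.1, -2.0]
gripper_width: 0.0438
gripper_force: 35.0
t 15.4 pos [0.4599 0.1796 0.1301] rot [ 1.7992e+02 -6.0000e-02 -8.9760e+01] J [ 44.   9. -29.  -0. -52. -44.] F [ 0.   0.1 -2. ]
shift now [ 1.570e+00 -1.247e+00  1.000e-03] shift after turn [ 1.573e+00 -1.243e+00  1.000e-03] spin -0.0004
```

```bash
python3 -m inch '.07 -.06 0 0 .4; .13 -.1 0 0 .4; .17 -.13 0 0 .4; .18 -.14 0 0 .4; .18 -.14 0 0 .4; .18 -.14 0 0 .4; .18 -.14 0 0 .4; .18 -.14 0 0 .4'
python3 -m inch '.13 -.11 0 0 .4; .09 -.07 0 0 .4; .05 -.04 0 0 .4; .02 -.02 0 0 .4; 0 0 0 0 .4; 0 0 0 0 .4; 0 0 0 0 .4; 0 0 0 0 .4'
python3 go.py .648 -.055 .0085 -89.6
```

```text
time_s: 16.4
tcp_pos: [0.6114, -0.0108, 0.1302]
eef_rot: [179.9, -0.0, -89.2]
contact_force: [-0.0, 0.5, -1.9]
gripper_width: 0.044
gripper_force: 35.0
time_s: 17.4
tcp_pos: [0.6472, -0.0518, 0.1312]
eef_rot: [-180.0, 0.0, -89.4]
contact_force: [0.7, 0.5, -1.5]
gripper_width: 0.0436
gripper_force: 35.0
t 17.4 pos [ 0.6472 -0.0518  0.1312] rot [-179.99    0.    -89.38] J [ 13.  22. -10.  -0. -58. -12.] F [ 0.7  0.5 -1.5]
shift now [ 0.021 -0.005  0.818] shift after turn [ 0.021 -0.005  0.818] spin 0.0006
```

```bash
python3 -m inch '.01 0 .05 0 .4; .01 0 .12 0 .4; 0 0 .16 0 .4; 0 0 .16 0 .4; 0 0 .14 0 .4; 0 0 .1 0 .4; 0 0 .06 0 .4; 0 0 .025 0 .4'
python3 -m inch '0 0 .006 0 .4; 0 0 0 0 .4; 0 0 0 0 .4; 0 0 0 0 .4; 0 0 0 0 .7; 0 0 0 0 1; 0 0 0 0 1; 0 0 0 0 1'
python3 go.py .454 .188 .13 -97.4
```

```text
time_s: 18.4
tcp_pos: [0.6472, -0.0552, 0.0082]
eef_rot: [180.0, -0.0, -89.4]
contact_force: [-0.1, 1.0, -1.7]
gripper_width: 0.0441
gripper_force: 35.0
time_s: 19.4
tcp_pos: [0.6473, -0.0551, 0.0079]
eef_rot: [-180.0, -0.0, -89.4]
contact_force: [0.4, -0.0, 0.0]
gripper_width: 0.0782
gripper_force: 0.0
t 19.4 pos [ 0.6473 -0.0551  0.0079] rot [-179.99   -0.    -89.41] J [ 12.  30. -16.   0. -44. -12.] F [ 0.4 -0.   0. ]
shift now [-1.634  1.272 -0.814] shift after turn [-1.441  1.487 -0.814] spin 0.0222
```

```bash
python3 -m inch '0 0 -.1 0 1; 0 0 -.2 0 1; 0 0 -.25 0 1; 0 0 -.2 .0222 1; -.1 .1 -.065 0 1; -.2 .2 0 0 1; -.25 .26 0 0 1; -.25 .26 0 0 1'
python3 -m inch '-.25 .26 0 0 1; -.2 .2 0 0 .5; -.12 .13 0 0 .26; -.06 .06 0 0 .26; -.01 .017 0 0 .26; 0 0 0 0 .26; 0 0 0 0 .26; 0 0 0 0 .26'
python3 go.py .454 .188 .05 -97.4
python3 - <<'E'
from h import *
c=capture("wrist");cv2.imwrite("pics/w3.png",cv2.resize(c["color"],(800,600),interpolation=cv2.INTER_CUBIC))
E
```

```text
time_s: 20.4
tcp_pos: [0.5386, 0.0809, 0.1295]
eef_rot: [179.9, -0.0, -97.3]
contact_force: [-0.1, 1.5, 0.4]
gripper_width: 0.0876
gripper_force: 0.0
time_s: 21.4
tcp_pos: [0.4542, 0.1873, 0.13]
eef_rot: [180.0, -0.0, -97.5]
contact_force: [-0.0, -0.1, 0.8]
gripper_width: 0.0251
gripper_force: 0.0
t 21.4 pos [0.4542 0.1873 0.13  ] rot [ 1.7999e+02 -1.0000e-02 -9.7460e+01] J [ 45.   8. -30.   0. -52. -53.] F [-0.  -0.1  0.8]
shift now [-0.004  0.002  0.533] shift after turn [-0.004  0.002  0.533] spin -0.0002
```

View pics/w3.png

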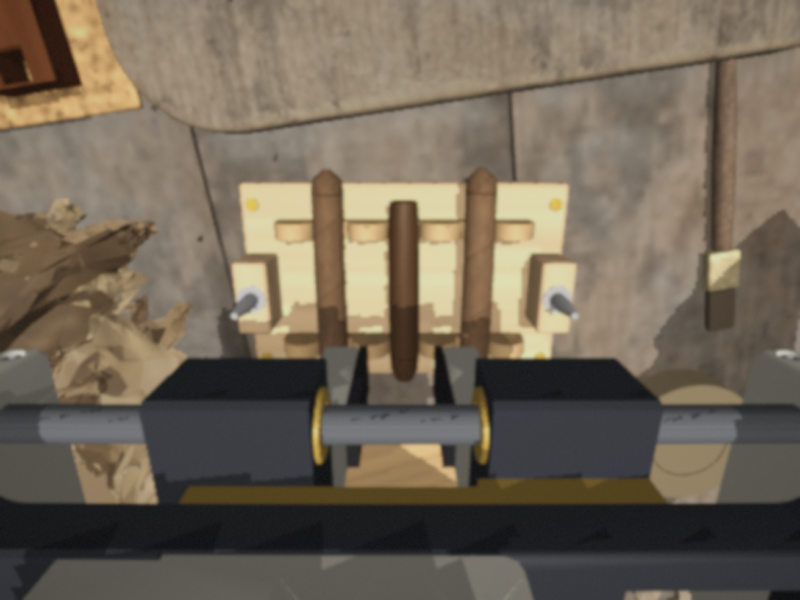

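The short cigar (darker) runs from (403,202) to (405,380), between long cigars whose axes pass (328,260) and (479,260); the fingers' inner edges are at about 365 and 437.

```bash
python3 - <<'E'
from h import *
np.set_printoptions(precision=4,suppress=True)
c=capture("wrist"); P=lambda l,z:w(c,np.array(l)/1.5625,z)
s=get_state(); y=np.radians(s["eef_rot"][2]); R=np.array([[np.cos(y),np.sin(y)],[np.sin(y),-np.cos(y)]])
T=lambda q:(q[:,:2]-s["tcp_pos"][:2])@R*1000
print("short tool xy mm",T(P([[403,205],[403.5,260],[404,320],[405,380]],.034)))
print("A",T(P([[327,200],[328.5,260],[332,330]],.034)),"B",T(P([[481,200],[479.5,260],[477,330]],.034)))
print("pin bases",T(P([[253,298],[552,298]],.04)),"T")
E
```

```text
short tool xy mm [[ 52.3777   1.5912]
 [ 20.4559   1.9572]
 [-17.2198   2.3621]
 [-58.2999   3.1245]]
A [[ 55.1634 -41.3027]
 [ 20.4486 -42.096 ]
 [-23.8289 -42.0459]] B [[ 55.1972  45.6144]
 [ 20.473   46.6118]
 [-23.8174  47.441 ]]
pin bases [[ -1.0838 -86.7139]
 [ -1.0487  89.522 ]] T
```

```bash
python3 -m inch '0 .01 .05 0 .25; 0 0 .12 0 .25; 0 0 .15 0 .25; 0 0 .13 0 .25; 0 0 .09 0 .25; 0 0 .05 0 .25; 0 0 .02 0 .25; 0 0 .015 0 .25'
python3 - <<'E'
from h import *
c=capture("wrist");cv2.imwrite("pics/w4.png",cv2.resize(c["color"],(800,600),interpolation=cv2.INTER_CUBIC));print(get_state()["contact_force"])
E
```

```text
time_s: 22.5
tcp_pos: [0.4527, 0.1882, 0.0366]
eef_rot: [-180.0, 0.0, -97.4]
contact_force: [-0.1, 0.3, -0.3]
gripper_width: 0.0218
gripper_force: 0.0
[-0.24720183  0.02219845 -0.8110996 ]
```

View pics/w4.png

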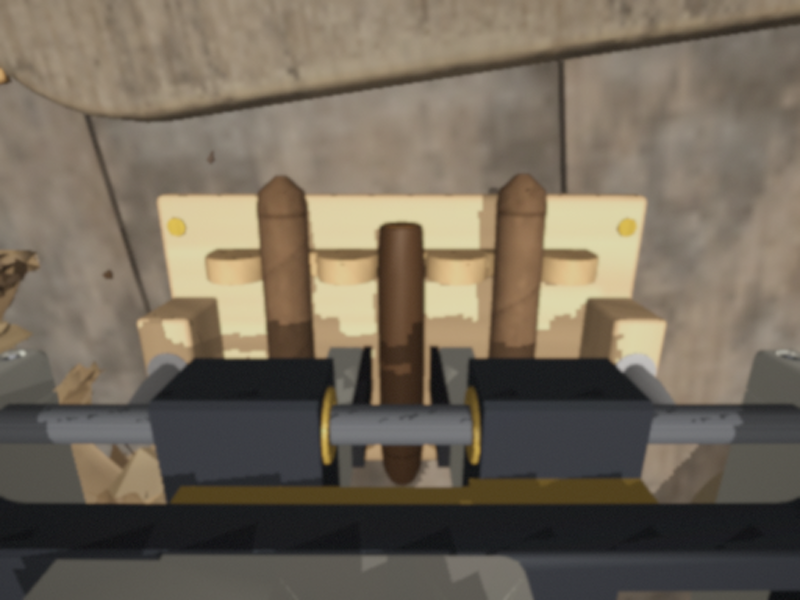

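The fingers straddle the cigar (x 370–432, cigar 380–424), with room to both long cigars. Lower and close.

```bash
python3 -m inch '0 0 .03 0 .25; 0 0 .03 0 .25; 0 0 .024 0 .25; 0 0 0 0 .25; 0 0 0 0 .1; 0 0 0 0 .1; 0 0 0 0 .1; 0 0 0 0 .1' 10
python3 -m inch '0 0 0 0 .1; 0 0 0 0 .1; 0 0 -.04 0 .1; 0 0 -.1 0 .1; 0 0 -.15 0 .1; 0 0 -.15 0 .1; 0 0 -.1 0 .1; 0 0 -.05 0 .1'
python3 -m inch '0 0 0 .0251 .1; 0 0 0 .0251 .1; 0 0 0 .0251 .1; 0 0 0 .0251 .1; 0 0 0 .0251 .1; 0 0 0 .0251 .1; 0 0 0 .0251 .1; 0 0 0 .0251 .1'
python3 go.py .481 .338 .11 -169.7
```

```text
time_s: 23.55
tcp_pos: [0.4524, 0.188, 0.0238]
eef_rot: [-180.0, 0.0, -97.4]
contact_force: [0.0, 0.1, -0.7]
gripper_width: 0.0158
gripper_force: 10.0
time_s: 24.55
tcp_pos: [0.4527, 0.1883, 0.1135]
eef_rot: [-179.9, 0.1, -97.4]
contact_force: [0.0, -0.1, -0.6]
gripper_width: 0.0158
gripper_force: 10.0
time_s: 25.55
tcp_pos: [0.4522, 0.1878, 0.112]
eef_rot: [-180.0, -0.0, -170.0]
contact_force: [-0.4, 0.0, -0.2]
gripper_width: 0.016
gripper_force: 10.0
t 25.55 pos [0.4522 0.1878 0.112 ] rot [-1.7998e+02 -3.0000e-02 -1.6999e+02] J [  46.    9.  -31.   -0.  -49. -126.] F [-0.4  0.  -0.2]
shift now [-0.363  0.952  0.013] shift after turn [-0.368  0.951  0.013] spin -0.0008
```

```bash
python3 -m inch '-.03 .07 0 0 .1; -.05 .13 0 0 .1; -.06 .16 0 0 .1; -.06 .16 0 0 .1; -.06 .16 0 0 .1; -.06 .15 0 0 .1; -.03 .09 0 0 .1; -.01 .03 0 0 .1'
python3 -m inch '0 0 .05 0 .1; 0 0 .12 0 .1; 0 0 .15 0 .1; 0 0 .15 0 .1; 0 0 .12 0 .1; 0 0 .07 0 .1; 0 0 .02 0 .1; 0 0 0 0 .1'
python3 go.py .481 .338 .008 -169.7
```

```text
time_s: 26.55
tcp_pos: [0.48, 0.3387, 0.112]
eef_rot: [-180.0, -0.0, -169.7]
contact_force: [-0.0, 0.2, 0.3]
gripper_width: 0.0158
gripper_force: 10.0
time_s: 27.55
tcp_pos: [0.4802, 0.3379, 0.0106]
eef_rot: [180.0, 0.0, -169.7]
contact_force: [0.3, 0.3, -0.5]
gripper_width: 0.0156
gripper_force: 10.0
t 27.55 pos [0.4802 0.3379 0.0106] rot [ 1.7999e+02  2.0000e-02 -1.6970e+02] J [  54.   25.  -25.    0.  -40. -134.] F [ 0.3  0.3 -0.5]
shift now [-0.005 -0.     0.017] shift after turn [-0.005 -0.     0.017] spin 0.0
```

Set down, release, rise, then move over the spare cigar.

```bash
python3 -m inch '0 0 .01 0 .1; 0 0 .007 0 .1; 0 0 .003 0 .1; 0 0 0 0 .1; 0 0 0 0 .25; 0 0 0 0 .3; 0 0 0 0 .3; 0 0 0 0 .3'
python3 -m inch '0 0 -.06 0 .3; 0 0 -.15 0 .3; 0 0 -.2 0 .4; 0 0 -.2 0 .4; 0 .1 -.15 0 .4; 0 .2 -.1 0 .4; 0 .1 0 0 .4; 0 0 0 0 .4'
python3 go.py .483 .402 .11 -169.4
python3 - <<'E'
from h import *
c=capture("wrist");cv2.imwrite("pics/w5.png",cv2.resize(c["color"],(800,600),interpolation=cv2.INTER_CUBIC))
E
```

```text
time_s: 28.55
tcp_pos: [0.48, 0.3378, 0.0071]
eef_rot: [-180.0, -0.0, -169.7]
contact_force: [0.3, -0.7, 1.2]
gripper_width: 0.0265
gripper_force: 0.0
time_s: 29.55
tcp_pos: [0.4687, 0.3973, 0.1357]
eef_rot: [-180.0, -0.0, -169.6]
contact_force: [-0.1, -1.0, -0.6]
gripper_width: 0.0353
gripper_force: 0.0
t 29.55 pos [0.4687 0.3973 0.1357] rot [-1.7998e+02 -4.0000e-02 -1.6963e+02] J [  58.   19.  -14.   -0.  -57. -138.] F [-0.1 -1.  -0.6]
shift now [-0.099  0.013  0.171] shift after turn [-0.099  0.013  0.171] spin -0.0006
```

View pics/w5.png

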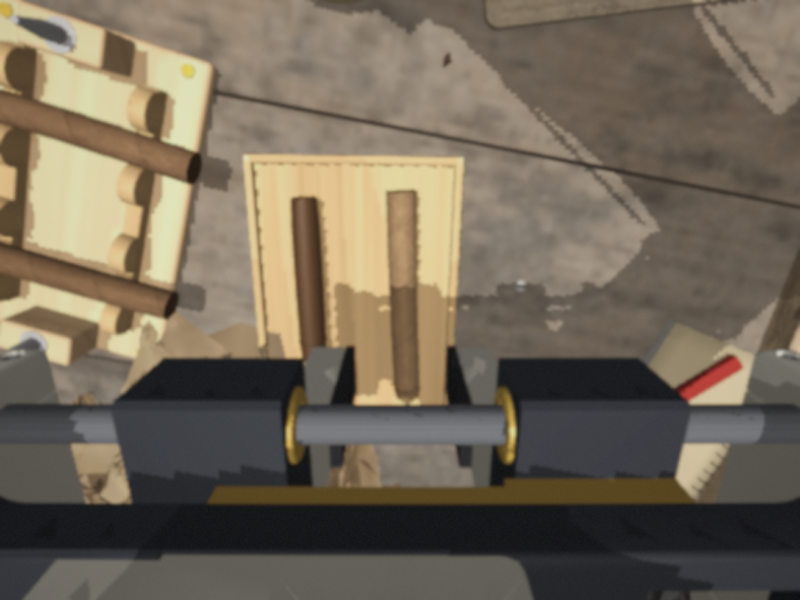

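The short cigar lies in the tray's empty half (305,200 onwards); the spare runs from (402,192) to (407,397), rim sides at about 255 and 455.

```bash
python3 - <<'E'
from h import *
np.set_printoptions(precision=4,suppress=True)
c=capture("wrist"); P=lambda l,z:w(c,np.array(l)/1.5625,z)
q=P([[402,193],[408,398]],.015);print(q,q.mean(0),ang(q[1],q[0]),np.linalg.norm(q[1]-q[0]))
q=P([[402.3,200],[405,320],[407,390]],.019);print(q,ang(q[-1],q[0]))
E
```

```text
[[0.4121 0.3874 0.015 ]
 [0.5518 0.4175 0.015 ]] [0.482  0.4025 0.015 ] -167.85154309514405 0.1428246424373467
[[0.4159 0.3883 0.019 ]
 [0.4924 0.4042 0.019 ]
 [0.5434 0.4151 0.019 ]] -168.11149906019511
```

```bash
python3 go.py .483 .4022 .008 -168.6
```

```text
t 29.65 pos [0.4688 0.3961 0.1353] rot [-1.7993e+02 -8.0000e-02 -1.6968e+02] J [  58.   19.  -14.   -0.  -57. -138.] F [-0.5  0.4  0.3]
shift now [-0.1    0.023  0.849] shift after turn [-0.101  0.021  0.849] spin -0.003
```

```bash
python3 -m inch '0 0 0 -.003 .35; -.1 .02 .1 0 .35; 0 0 .18 0 .35; 0 0 .18 0 .35; 0 0 .16 0 .35; 0 0 .12 0 .35; 0 0 .07 0 .35; 0 0 .035 0 .35'
python3 -m inch '0 0 0 0 .1; 0 0 0 0 .1; 0 0 0 0 .1; 0 0 0 0 .1; 0 0 0 0 .1; 0 0 0 0 .1; 0 0 0 0 .1; 0 0 0 0 .1' 10
python3 go.py .4525 .188 .11 -97.4
```

```text
time_s: 30.65
tcp_pos: [0.4836, 0.4027, 0.0089]
eef_rot: [-180.0, -0.0, -168.6]
contact_force: [-0.3, -0.2, -0.2]
gripper_width: 0.0304
gripper_force: 0.0
time_s: 31.65
tcp_pos: [0.4837, 0.4033, 0.0103]
eef_rot: [180.0, 0.1, -168.6]
contact_force: [-0.9, 0.6, 6.0]
gripper_width: 0.0162
gripper_force: 10.0
t 31.65 pos [0.4837 0.4033 0.0103] rot [ 1.7996e+02  5.0000e-02 -1.6859e+02] J [  58.   28.  -19.    0.  -43. -136.] F [-0.9  0.6  6. ]
shift now [ 0.488 -1.366 -0.665] shift after turn [ 1.45   0.021 -0.665] spin -0.1978
```

```bash
python3 -m inch '0 0 -.04 0 .1; 0 0 -.1 0 .1; 0 0 -.15 0 .1; 0 0 -.18 0 .1; 0 0 -.12 0 .1; 0 0 -.06 0 .1; 0 0 -.02 0 .1; 0 0 0 0 .1'
python3 -m inch '.04 -.1 0 0 .1; .06 -.17 0 0 .1; .08 -.23 0 0 .1; .09 -.25 0 0 .1; .09 -.25 0 0 .1; .07 -.2 0 0 .1; .04 -.12 0 0 .1; .018 -.046 0 0 .1'
python3 -m inch '0 0 0 -.0247 .1; 0 0 0 -.0247 .1; 0 0 0 -.0247 .1; 0 0 0 -.0247 .1; 0 0 0 -.0247 .1; 0 0 0 -.0247 .1; 0 0 0 -.0247 .1; 0 0 0 -.0249 .1'
python3 go.py .4525 .188 .0263 -97.4
```

```text
time_s: 32.65
tcp_pos: [0.4832, 0.4025, 0.1094]
eef_rot: [-180.0, -0.0, -168.6]
contact_force: [-0.8, -1.4, 0.0]
gripper_width: 0.0164
gripper_force: 10.0
time_s: 33.65
tcp_pos: [0.4519, 0.1865, 0.1099]
eef_rot: [-180.0, -0.0, -168.7]
contact_force: [0.2, 0.4, 0.3]
gripper_width: 0.0163
gripper_force: 10.0
time_s: 34.65
tcp_pos: [0.4523, 0.1882, 0.1098]
eef_rot: [180.0, -0.0, -97.1]
contact_force: [0.3, -0.7, -1.2]
gripper_width: 0.0165
gripper_force: 10.0
t 34.65 pos [0.4523 0.1882 0.1098] rot [ 1.800e+02 -1.000e-02 -9.707e+01] J [ 46.  10. -31.   0. -49. -53.] F [ 0.3 -0.7 -1.2]
shift now [ 0.001 -0.001  0.557] shift after turn [ 0.001 -0.001  0.557] spin 0.0009
```

```bash
python3 -m inch '0 0 .05 .0009 .1; 0 0 .1 0 .1; 0 0 .1 0 .1; 0 0 .07 0 .1; 0 0 .03 0 .1; 0 0 .01 0 .1; 0 0 0 0 .1; 0 0 0 0 .1'
python3 - <<'E'
from h import *
c=capture("wrist");cv2.imwrite("pics/w6.png",cv2.resize(c["color"],(800,600),interpolation=cv2.INTER_CUBIC))
E
```

```text
time_s: 35.65
tcp_pos: [0.4524, 0.1877, 0.0564]
eef_rot: [-180.0, 0.0, -97.7]
contact_force: [0.3, 0.2, 0.2]
gripper_width: 0.0163
gripper_force: 10.0
```

View pics/w6.png

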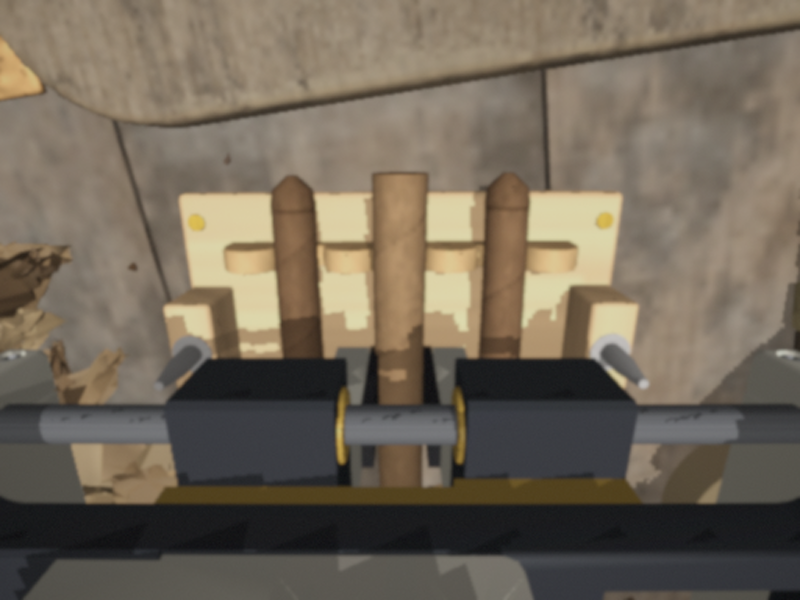

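The spare is straight (axis col 400) and centred between the long ones (293, 507). Lower, release and rise.

```bash
python3 -m inch '0 0 .03 0 .1; 0 0 .06 0 .1; 0 0 .05 0 .1; 0 0 .03 0 .1; 0 0 .02 0 .1; 0 0 .01 0 .1; 0 0 0 0 .1; 0 0 0 0 .1'
python3 -m inch '0 0 0 0 .15; 0 0 0 0 .24; 0 0 0 0 .25; 0 0 0 0 .25; 0 0 0 0 .25; 0 0 -.05 0 .25; 0 0 -.1 0 .25; 0 0 -.15 0 .25'
python3 -m inch '0 0 -.2 0 .25; 0 0 -.15 0 .25; 0 0 -.1 0 .4; 0 0 0 0 .8; 0 0 0 0 1; 0 0 0 0 1; 0 0 0 0 1; 0 0 0 0 1'
python3 - <<'E'
from h import *
c=capture("wrist");cv2.imwrite("pics/w7.png",cv2.resize(c["color"],(800,600),interpolation=cv2.INTER_CUBIC))
E
python3 go.py .6473 -.0551 .11 -89.4
```

```text
time_s: 36.7
tcp_pos: [0.4522, 0.1876, 0.0262]
eef_rot: [-180.0, 0.0, -97.7]
contact_force: [0.0, 0.4, 1.2]
gripper_width: 0.0164
gripper_force: 10.0
time_s: 37.7
tcp_pos: [0.4518, 0.1872, 0.0715]
eef_rot: [180.0, -0.1, -97.7]
contact_force: [0.3, 0.1, 0.4]
gripper_width: 0.0217
gripper_force: 0.0
time_s: 38.7
tcp_pos: [0.452, 0.1874, 0.1382]
eef_rot: [180.0, -0.0, -97.7]
contact_force: [0.3, -0.1, 0.8]
gripper_width: 0.0763
gripper_force: 0.0
t 38.75 pos [0.4521 0.1875 0.1383] rot [ 1.7998e+02 -2.0000e-02 -9.7730e+01] J [ 46.   8. -29.  -0. -53. -53.] F [ 0.4  0.2 -0.2]
shift now [ 1.427 -1.507  0.188] shift after turn [ 1.631 -1.285  0.188] spin -0.0231
```

View pics/w7.png

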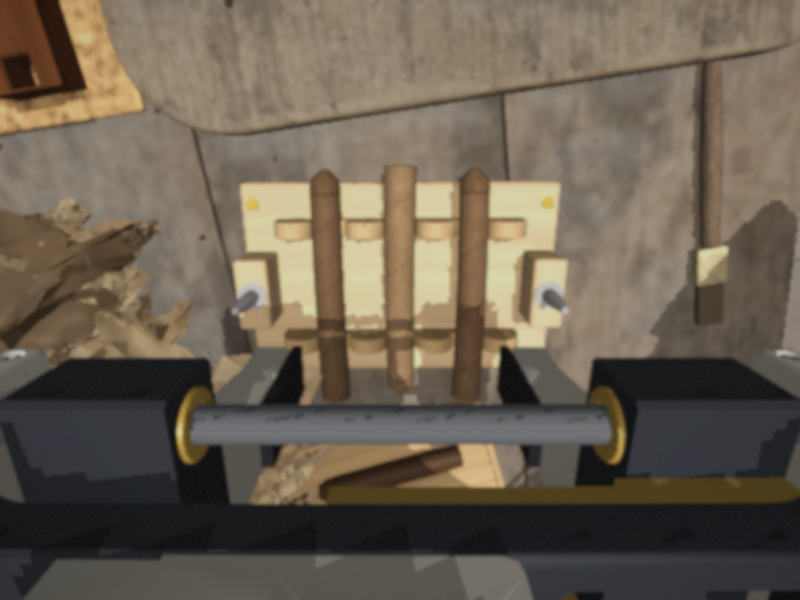

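The spare lies in the middle groove, its axis at 400 between 328 and 472. Now fetch the bar.

```bash
python3 -m inch '0 0 0 -.0231 1; .12 -.1 0 0 1; .2 -.16 0 0 1; .25 -.2 0 0 1; .27 -.21 0 0 1; .27 -.21 0 0 1; .22 -.17 0 0 1; .15 -.12 0 0 1'
python3 -m inch '.1 -.075 0 0 1; .05 -.04 0 0 1; 0 0 .1 0 1; 0 0 .15 0 1; 0 0 .1 0 1; 0 0 0 0 1; 0 0 0 0 1; 0 0 0 0 1'
python3 go.py .6473 -.0551 .0085 -89.4
```

```text
time_s: 39.75
tcp_pos: [0.6308, -0.0345, 0.138]
eef_rot: [180.0, -0.0, -89.5]
contact_force: [-0.1, 0.8, 0.7]
gripper_width: 0.0875
gripper_force: 0.0
time_s: 40.75
tcp_pos: [0.6479, -0.0548, 0.0869]
eef_rot: [-179.9, 0.0, -89.4]
contact_force: [-0.0, -0.2, 0.1]
gripper_width: 0.0873
gripper_force: 0.0
t 40.75 pos [ 0.6479 -0.0548  0.0869] rot [-1.7991e+02  1.0000e-02 -8.9390e+01] J [ 12.  25. -12.   0. -53. -12.] F [-0.  -0.2  0.1]
shift now [0.002 0.004 0.523] shift after turn [0.002 0.004 0.523] spin 0.0
```

```bash
python3 -m inch '.002 .003 .1 0 1; 0 0 .15 0 1; 0 0 .13 0 1; 0 0 .09 0 1; 0 0 .05 0 1; 0 0 0 0 1; 0 0 0 0 1; 0 0 0 0 .4' 35
python3 -m inch '0 0 0 0 .4; 0 0 0 0 .4; 0 0 0 0 .4; 0 0 0 0 .4; 0 0 0 0 .4; 0 0 0 0 .4; 0 0 0 0 .4; 0 0 0 0 .4'
python3 go.py .6473 -.0551 .0085 -89.4
python3 -m inch '0 0 -.05 0 .4; 0 0 -.1 0 .4; 0 0 -.15 0 .4; 0 0 -.15 0 .4; 0 0 -.15 0 .4; 0 0 -.12 0 .4; 0 0 -.07 0 .4; 0 0 -.03 0 .4'
python3 go.py .4539 .1883 .13 -7.4
```

```text
time_s: 41.75
tcp_pos: [0.6483, -0.0551, 0.008]
eef_rot: [-179.9, 0.0, -89.4]
contact_force: [-1.0, 0.1, -0.1]
gripper_width: 0.0825
gripper_force: 0.1
time_s: 42.75
tcp_pos: [0.6468, -0.0553, 0.0079]
eef_rot: [180.0, 0.0, -89.4]
contact_force: [-0.0, 0.7, -1.1]
gripper_width: 0.044
gripper_force: 35.0
t 42.75 pos [ 0.6468 -0.0553  0.0079] rot [179.99   0.   -89.41] J [ 12.  30. -16.  -0. -44. -12.] F [-0.   0.7 -1.1]
shift now [-0.001 -0.003 -0.004] shift after turn [-0.001 -0.003 -0.004] spin -0.0
time_s: 43.75
tcp_pos: [0.647, -0.0553, 0.1317]
eef_rot: [-180.0, 0.0, -89.4]
contact_force: [0.4, -0.5, -2.7]
gripper_width: 0.0433
gripper_force: 35.0
t 43.75 pos [ 0.647  -0.0553  0.1317] rot [-1.7996e+02  1.0000e-02 -8.9410e+01] J [ 12.  22. -10.  -0. -58. -12.] F [ 0.4 -0.5 -2.7]
shift now [-1.637  1.271  0.011] shift after turn [-1.486 -1.445  0.011] spin -0.2278
```

```bash
python3 -m inch '-.07 .06 0 0 .4; -.13 .1 0 0 .4; -.17 .13 0 0 .4; -.19 .15 0 0 .4; -.2 .155 0 0 .4; -.2 .155 0 0 .4; -.19 .15 0 0 .4; -.18 .14 0 0 .4'
python3 -m inch '-.14 .1 0 0 .4; -.1 .08 0 0 .4; -.05 .04 0 0 .4; -.017 .01 0 0 .4; 0 0 0 -.0285 .4; 0 0 0 -.0285 .4; 0 0 0 -.0285 .4; 0 0 0 -.0285 .4'
python3 -m inch '0 0 0 -.0285 .4; 0 0 0 -.0285 .4; 0 0 0 -.0285 .4; 0 0 0 -.0285 .4; 0 0 0 0 .4; 0 0 0 0 .4; 0 0 0 0 .4; 0 0 0 0 .4'
python3 go.py .4539 .1883 .076 -7.4
```

```text
time_s: 44.75
tcp_pos: [0.487, 0.1434, 0.1303]
eef_rot: [179.9, -0.0, -89.4]
contact_force: [0.4, 0.9, -2.4]
gripper_width: 0.0437
gripper_force: 35.0
time_s: 45.75
tcp_pos: [0.4541, 0.1877, 0.1307]
eef_rot: [180.0, -0.0, -48.1]
contact_force: [0.5, -0.6, -1.1]
gripper_width: 0.0438
gripper_force: 35.0
time_s: 46.75
tcp_pos: [0.4539, 0.1882, 0.131]
eef_rot: [180.0, 0.0, -7.4]
contact_force: [0.3, -0.1, -2.3]
gripper_width: 0.0437
gripper_force: 35.0
t 46.75 pos [0.4539 0.1882 0.131 ] rot [180.     0.    -7.39] J [ 45.   8. -30.   0. -52.  37.] F [ 0.3 -0.1 -2.3]
shift now [-0.    -0.001  0.367] shift after turn [-0.    -0.001  0.367] spin 0.0
```

```bash
python3 -m inch '0 0 .04 0 .4; 0 0 .1 0 .4; 0 0 .13 0 .4; 0 0 .1 0 .4; 0 0 .05 0 .4; 0 0 .02 0 .4; 0 0 0 0 .4; 0 0 0 0 .4'
python3 go.py .4539 .1883 .044 -7.4
python3 -m inch '0 0 .03 0 .4; 0 0 .04 0 .4; 0 0 .04 0 .4; 0 0 .02 0 .4; 0 0 .01 0 .4; 0 0 0 0 .4; 0 0 0 0 .4; 0 0 0 0 .4'
python3 go.py .4539 .1883 .044 -7.4
```

```text
time_s: 47.75
tcp_pos: [0.4542, 0.1885, 0.0655]
eef_rot: [-180.0, -0.0, -7.3]
contact_force: [0.4, -0.8, -1.5]
gripper_width: 0.0437
gripper_force: 35.0
t 47.75 pos [0.4542 0.1885 0.0655] rot [-1.7996e+02 -3.0000e-02 -7.3200e+00] J [ 46.  13. -34.   0. -43.  37.] F [ 0.4 -0.8 -1.5]
shift now [-0.002  0.002  0.143] shift after turn [-0.002  0.002  0.143] spin 0.0002
time_s: 48.75
tcp_pos: [0.454, 0.1883, 0.0441]
eef_rot: [-180.0, -0.0, -7.3]
contact_force: [-0.5, -0.4, -1.0]
gripper_width: 0.0433
gripper_force: 35.0
t 48.75 pos [0.454  0.1883 0.0441] rot [-1.7999e+02 -1.0000e-02 -7.3300e+00] J [ 45.  15. -35.   0. -40.  37.] F [-0.5 -0.4 -1. ]
shift now [-0.001  0.     0.001] shift after turn [-0.001  0.     0.001] spin 0.0002
```

Seated. Release, rise, and head for the weight.

```bash
python3 -m inch '0 0 .002 0 .4; 0 0 0 0 .6; 0 0 0 0 1; 0 0 0 0 1; 0 0 0 0 1; 0 0 -.1 0 1; 0 0 -.2 0 1; 0 0 -.25 0 1'
python3 go.py .6479 -.2156 .13 -7.4
python3 -m inch '.1 .15 -.1 0 1; .17 .26 0 0 1; .2 .31 0 0 1; .2 .31 0 0 1; .2 .31 0 0 1; .2 .31 0 0 1; .2 .31 0 0 1; .15 .23 0 0 1'
python3 -m inch '.1 .15 0 0 1; .06 .09 0 0 1; .03 .05 0 0 1; 0 0 0 0 1; 0 0 0 0 1; 0 0 0 0 1; 0 0 0 0 1; 0 0 0 0 1'
python3 go.py .6479 -.2156 .0385 -7.4
```

```text
time_s: 49.75
tcp_pos: [0.4534, 0.1878, 0.1265]
eef_rot: [179.9, 0.1, -7.3]
contact_force: [1.3, 1.1, 0.0]
gripper_width: 0.0874
gripper_force: 0.0
t 49.75 pos [0.4534 0.1878 0.1265] rot [ 1.7992e+02  7.0000e-02 -7.3300e+00] J [ 46.   9. -30.  -0. -52.  37.] F [1.3 1.1 0. ]
shift now [ 1.629  2.502 -0.023] shift after turn [ 1.632  2.5   -0.023] spin 0.0002
time_s: 50.75
tcp_pos: [0.6238, -0.167, 0.1408]
eef_rot: [180.0, 0.0, -7.4]
contact_force: [-0.8, 1.7, 0.2]
gripper_width: 0.088
gripper_force: 0.0
time_s: 51.75
tcp_pos: [0.646, -0.2113, 0.1414]
eef_rot: [-180.0, -0.0, -7.3]
contact_force: [0.0, -0.5, -0.6]
gripper_width: 0.0878
gripper_force: 0.0
t 51.75 pos [ 0.646  -0.2113  0.1414] rot [-1.80e+02 -1.00e-02 -7.31e+00] J [ -2.  24.  -5.  -0. -61.  84.] F [ 0.  -0.5 -0.6]
shift now [0.016 0.027 0.686] shift after turn [0.016 0.027 0.686] spin 0.0003
```

```bash
python3 -m inch '.016 .027 .07 0 1; 0 0 .15 0 1; 0 0 .18 0 1; 0 0 .15 0 1; 0 0 .09 0 1; 0 0 .045 0 1; 0 0 0 0 1; 0 0 0 0 1'
python3 -m inch '0 0 0 0 0.2; 0 0 0 0 .2; 0 0 0 0 .2; 0 0 0 0 .2; 0 0 0 0 .2; 0 0 0 0 .2; 0 0 0 0 .2; 0 0 0 0 .2' 40
python3 -m inch '0 0 -.05 0 .2; 0 0 -.1 0 .2; 0 0 -.15 0 .2; 0 0 -.15 0 .2; 0 0 -.15 0 .2; 0 0 -.1 0 .2; 0 0 -.05 0 .2; 0 0 0 0 .2'
python3 go.py .4538 .188 .15 -7.4
```

```text
time_s: 52.75
tcp_pos: [0.6485, -0.2159, 0.0394]
eef_rot: [180.0, -0.1, -7.3]
contact_force: [1.0, -0.6, -0.4]
gripper_width: 0.0871
gripper_force: 0.0
time_s: 53.75
tcp_pos: [0.6478, -0.2158, 0.0384]
eef_rot: [-180.0, 0.0, -7.3]
contact_force: [-0.6, 0.1, 0.2]
gripper_width: 0.0249
gripper_force: 40.0
time_s: 54.75
tcp_pos: [0.6479, -0.2158, 0.1512]
eef_rot: [-180.0, -0.0, -7.3]
contact_force: [-0.3, 0.4, -4.7]
gripper_width: 0.0243
gripper_force: 40.0
t 54.75 pos [ 0.6479 -0.2158  0.1512] rot [-1.7999e+02 -3.0000e-02 -7.3400e+00] J [ -2.  24.  -4.  -0. -62.  85.] F [-0.3  0.4 -4.7]
shift now [-1.627 -2.505  0.008] shift after turn [-1.63  -2.503  0.008] spin 0.0002
```

```bash
python3 -m inch '-.04 -.06 0 0 .2; -.08 -.12 0 0 .2; -.11 -.17 0 0 .2; -.12 -.19 0 0 .2; -.12 -.19 0 0 .2; -.12 -.19 0 0 .2; -.12 -.19 0 0 .2; -.12 -.19 0 0 .2'
python3 -m inch '-.12 -.18 0 0 .2; -.12 -.18 0 0 .2; -.12 -.18 0 0 .2; -.12 -.18 0 0 .2; -.11 -.17 0 0 .2; -.09 -.14 0 0 .2; -.06 -.09 0 0 .2; -.03 -.05 0 0 .2'
python3 -m inch '0 0 0 0 .2; 0 0 0 0 .2; 0 0 .05 0 .2; 0 0 .08 0 .2; 0 0 .08 0 .2; 0 0 .04 0 .2; 0 0 0 0 .2; 0 0 0 0 .2'
python3 go.py .4538 .188 .098 -7.4
python3 - <<'E'
from h import *
c=capture("wrist");cv2.imwrite("pics/w8.png",cv2.resize(c["color"],(800,600),interpolation=cv2.INTER_CUBIC))
E
```

```text
time_s: 55.75
tcp_pos: [0.5475, -0.0047, 0.1508]
eef_rot: [-180.0, 0.0, -7.3]
contact_force: [0.2, -0.4, -3.6]
gripper_width: 0.0245
gripper_force: 40.0
time_s: 56.75
tcp_pos: [0.4562, 0.183, 0.151]
eef_rot: [-180.0, 0.0, -7.3]
contact_force: [0.0, -0.1, -5.1]
gripper_width: 0.0244
gripper_force: 40.0
time_s: 57.75
tcp_pos: [0.4573, 0.1825, 0.1137]
eef_rot: [-180.0, -0.0, -7.3]
contact_force: [0.3, -0.1, -5.1]
gripper_width: 0.025
gripper_force: 40.0
t 57.75 pos [0.4573 0.1825 0.1137] rot [-1.7999e+02 -2.0000e-02 -7.3200e+00] J [ 45.  10. -31.   0. -50.  38.] F [ 0.3 -0.1 -5.1]
shift now [-0.028 -0.034  0.105] shift after turn [-0.028 -0.034  0.105] spin 0.0002
```

View pics/w8.png

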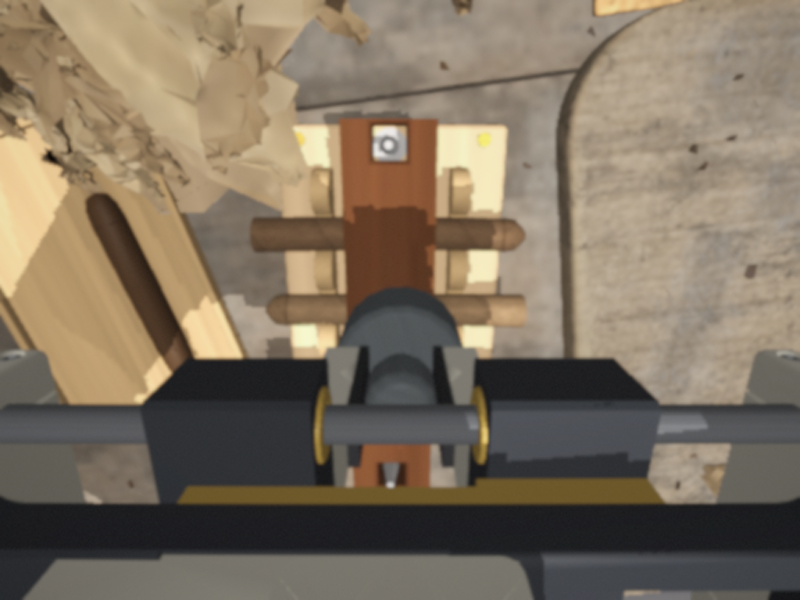

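The bar is seated with its pin at (388,145) in the hole, and the held weight is upright. Correct the offset and set it down.

```bash
python3 -m inch '-.014 -.017 0 0 .2; -.014 -.017 0 0 .2; 0 0 .03 0 .2; 0 0 .04 0 .2; 0 0 .025 0 .2; 0 0 .012 0 .2; 0 0 .004 0 .2; 0 0 0 0 .2'
python3 go.py .4538 .188 .0966 -7.4
```

```text
time_s: 58.8
tcp_pos: [0.4536, 0.1879, 0.0969]
eef_rot: [-180.0, -0.0, -7.3]
contact_force: [-0.8, -0.3, -5.8]
gripper_width: 0.0243
gripper_force: 40.0
t 58.8 pos [0.4536 0.1879 0.0969] rot [-180.     -0.     -7.33] J [ 45.  11. -32.   0. -47.  37.] F [-0.8 -0.3 -5.8]
shift now [ 0.001 -0.001  0.002] shift after turn [ 0.001 -0.001  0.002] spin 0.0002
```

Still hanging; creep down to contact.

```bash
python3 -m inch '0 0 .003 0 .2; 0 0 0 0 .2; 0 0 .002 0 .2; 0 0 0 0 .2; 0 0 0 0 .2; 0 0 0 0 .2; 0 0 0 0 .2; 0 0 0 0 .2'
```

```text
time_s: 59.8
tcp_pos: [0.4537, 0.1879, 0.0963]
eef_rot: [-180.0, -0.0, -7.3]
contact_force: [-3.1, -0.3, 4.9]
gripper_width: 0.0243
gripper_force: 40.0
```

```bash
python3 -m inch '0 0 0 0 .3; 0 0 0 0 .6; 0 0 0 0 1; 0 0 0 0 1; 0 0 0 0 1; 0 0 0 0 1; 0 0 -.05 0 1; 0 0 -.15 0 1'
python3 -m inch '0 0 -.2 0 1; 0 0 -.2 0 1; 0 0 -.2 0 1; .2 .2 -.1 0 1; .2 .3 0 0 1; .2 .3 0 0 1; .2 .3 0 0 1; .2 .3 0 0 1'
python3 -m inch '.1 .2 0 0 1; 0 0 0 0 1; 0 0 0 0 1; 0 0 0 0 1; 0 0 0 0 1; 0 0 0 0 1; 0 0 0 0 1; 0 0 0 0 1'
python3 - <<'E'
from h import *
c=capture("top")["color"]; s=capture("scene")["color"]
a=cv2.resize(c[165:275,130:280],None,fx=3.4,fy=3.4,interpolation=cv2.INTER_CUBIC)[:374]; b=cv2.resize(s[130:235,155:265],None,fx=2.6,fy=3.4)[:a.shape[0]]
h=min(a.shape[0],b.shape[0]); cv2.imwrite("pics/f.png",np.hstack([a[:h],b[:h]]))
E
```

```text
time_s: 60.8
tcp_pos: [0.453, 0.1873, 0.1259]
eef_rot: [179.9, 0.1, -7.3]
contact_force: [1.0, -0.6, 0.8]
gripper_width: 0.0862
gripper_force: 0.0
time_s: 61.8
tcp_pos: [0.5762, -0.0412, 0.2318]
eef_rot: [-180.0, -0.0, -7.3]
contact_force: [1.3, 0.9, 0.3]
gripper_width: 0.0875
gripper_force: 0.0
time_s: 62.8
tcp_pos: [0.5866, -0.0712, 0.2311]
eef_rot: [180.0, -0.0, -7.3]
contact_force: [0.6, -0.2, 0.8]
gripper_width: 0.0878
gripper_force: 0.0
```

View pics/f.png

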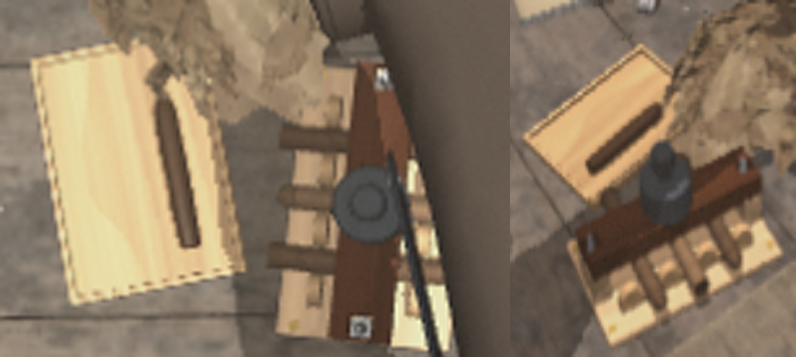

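The short cigar is in the tray. The bar is down over both pins, the weight is upright on its middle, and all three grooves hold long cigars.

```bash
python3 -c "
from plant import *
print(close_job())"
```

```text
the job is handed in; nothing more can be done
None
```

The job is done and handed in at about 63 s: the short cigar is in the tray, the spare long cigar is in the middle groove, the bar is back down over both pins and the weight stands upright on its middle; the hand-in call gave no verdict.

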